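# Let the ratchet winder back to the green peg

## Robot

A 7-joint arm with a two-finger parallel gripper is mounted at the origin on a cart in front of the work surface, level with it; the furniture and walls round the work are solid. World frame = base frame: x ahead of the robot, y to its left, z up, the work surface at z = 0. Lengths are in mm, angles in rad, forces in N, time in s.
With the tool pointing down it reaches from about 400 to 875 mm from the base axis. Payload 6.5 kg.
Tool frame: the origin (TCP) lies on the centre line of the jaws, within the pads' length; the fingertips stand tip_reach ahead of it and the grasp point (between the pads) lies 3 mm ahead of it (tip_reach is the distance from the TCP to the fingertips, in mm); z points along the fingers, y is the line along which they close (so a half turn about z gives the same grasp; the last joint's range is limited). The gripper opens to 85 mm and grips with 20 to 120 N. Pads are 22 mm wide; open, the fingers measure 114 mm over their backs; the gripper's body (76 mm by 85 mm) begins 54 mm behind the grasp point. The pads swing forward as they close: fully open they stand 13 mm farther back than shut.
Start: joints at [-1.19, 0.536, -0.004, 1.538, 0.003, 1.067, -0.071], TCP at [280.847, 586.187, 253.29] pointing down, gripper open.
Joint ranges: [-2.7, 2.7], [-0.37, 2.16], [-1.27, 1.26], [0.24, 2.4], [-1.31, 4.45], [0.19, 1.91], [-2.76, 2.76]. Speed limits (rad/s): [2.39, 2.39, 3.14, 3.14, 3.14, 3.14, 3.14].

## Interface

Orientations are given as [roll, pitch, yaw] about the fixed x, y, z axes, in that order (R = Rz(yaw) Ry(pitch) Rx(roll)).
In Python, from cell import sense, read_camera, get_calibration, job_done, tip_reach gives the robot as it stands. The module is installed in compiled form; this text tells all that it offers.
- The arm moves only by the tool move_arm, never from a script. Its argument "deltas" is a list that holds one entry, the list of rows, each a list of 7 numbers: the shift along the world's x, y, z normalised to -1 to 1, where 1 is 30 mm, then the turn, a rotation vector about the world's x, y, z normalised to -1 to 1, where 1 is 4 degrees, then the closure, from 0 (fully open) to 1 (shut). A call has 1 to 8 rows; each row shifts and turns the commanded pose from where the row before left it; what a row does not reach is not made up. A row lasts 1/12 s, in which the tool goes at most 41.7 mm and 7.16 degrees, less where a joint would pass 70% of its speed; a pose out of reach is approached as far as the arm can. A call with a number of a shift or a turn outside -1 to 1 is refused whole. A call with a gripper value outside its range is refused whole. The fingers move at their own pace and stop on an object; "force" is the grip in N (left out, the last holds). Time passes only in rows, so rows that do not move let the fingers close. It gives the time, the measured TCP pose, the force, the opening and the grip force at its end, in the units of the state.
- sense(): the state, without advancing time (a new reading comes with each control period).
- read_camera(name): name is "scene" or "top" or "wrist"; returns the picture (384x512x3 uint8, red, green, blue); there is no depth.
- get_calibration(name): a dict with "fx", "fy", "cx", "cy" (pixels), "world_to_cam" (4x4, takes a point from world to camera coordinates); the wrist camera has in their place "hand_eye" (4x4, takes a point from camera to tool coordinates, whose origin is the TCP and whose axes are the flange's). Camera axes: x right, y down, z forward; pixel columns grow to the right and rows downward; lengths in mm; the calibration is good to about 2 mm. The wrist camera is an equidistant fisheye: a pixel r from the principal point sees the ray r / f radians off the axis. A picture is of the moment at which its call begins: read the wrist's pose just before it. get_calibration takes no time and is no camera call.
- job_done(): hands the job in; it is judged then, once.
The state is a dict: "clock": time; "qpos": joint angles; "qd": joint speeds; "effort": joint torques, N m; "eef_pos": TCP position; "eef_rot": TCP orientation; "contact_force": force on the tool from outside, world axes, zero at the start; "moment": the same for the moment, N m; "finger_gap": opening from 0.0 (shut) to 1.0 (fully open); "grasp_force": force on a finger pad.
Only numpy, scipy, OpenCV 4.12 (cv2) and the standard library are available. Lean on these libraries where they do the work, as an engineer would, in place of code of your own. Each camera call takes 0.05 s, during which the arm holds its last target. There are 200 camera calls.

## Task

The spring-loaded drum of the bench winder is wound too tight. Push the red release lever by its black screw button, gently, just until the pawl lifts clear of the toothed wheel, hold it there while the drum turns back slowly by itself, and let the lever go in time so that the pawl drops in and catches the drum with the white arrow at rest at the green peg. Leave the other things on the table where they are.

Things in the scene. Friction and masses are not known exactly. Their poses are not given: they have to be found in the camera images.
- winder: Bench winder fixed to the table: grey plate, 10 mm thick, with drum, pawl and pegs. Origin on the table under the drum's upright axis; its x and y axes are meant in all notes here, z up. The plate runs from x -85 to +105 mm and y -152 to +88 mm. Pressing the winder or any part of it with more than 14 N breaks it.
- drum_hub (a point): Top of the drum's black hub, on its axis, 63 mm above the table. Below it: blue flange (36 mm radius, top at 51 mm), aluminium barrel, and a toothed steel wheel of 52 mm radius, 18 to 28 mm above the table, with 12 teeth 30 degrees apart.
- pawl_pin (a point): Upright pin, at x +50, y -56 mm, on which the pawl turns. The dark pawl reaches from it to the wheel's -y side. The red release lever is one piece with the pawl: from the pin it slants to an upright red post, 60 mm off in -y and 29 mm in +x, 14 x 16 x 65 mm high. Pushing the post to +x lifts the pawl against a spring; let go, it springs back.
- button_seat (a point): Fixed point 55 mm above the table, at x +72, y -116 mm: middle of the lever post's -x face when at rest (does not move with the lever). The black push button, 24 mm across, stands in front of it, facing -x, on a screw set anew each time: its face is 8 to 36 mm in front of this point, unmeasured, to be felt for. The plate before it is bare.
- drum (a joint): Drum angle in rad: 0 at start, grows as its spring turns it back (counter-clockwise from above), about 0.2 rad/s while the pawl is clear. The pawl catches it only at whole teeth, multiples of 0.524: once dropped, the drum runs on to the next tooth. So let go about half a tooth (0.26) before the wanted rest.
- lever_stop (a point): Rubber-sleeved pin on the plate behind the lever, where its travel ends. At the button: 2 to 3 N starts the lever, 4 to 7 N lifts the pawl clear after 10 to 11 mm of travel; the rigid stop comes at about 12.5 mm, and the force then climbs fast. This point is the sleeve's top, 28 mm above the table.
- arrow_tip (a point): Tip of the white arrow on top of the drum, 60 mm from the drum's axis, 52 mm above the table; turns with the drum.
- peg_green: Green peg, 10 mm thick, on the plate 70 mm from the drum's axis, top 52 mm above the table; origin at its foot. It stands where the arrow points after the drum has gone back 2, 3 or 4 teeth (1.05, 1.57 or 2.09 rad); two white pegs stand at the other two places. The arrow tip passes 10 mm from a peg's centre.
- solder_spool: Bystander: small reel of solder with blue flanges, 56 mm across, 40 mm high, standing on the table to the right. Origin on its underside.
- loupe: Bystander: black eye loupe, 38 mm across, 36 mm high, to the left. Origin centre of its underside.
- dropper_bottle: Bystander: brown dropper bottle, 34 mm across, 102 mm high, to the left. Origin centre of its underside.
- side_cutters: Bystander: cutters with red handles, 60 x 104 x 11 mm, lying to the right behind. Origin centre of its underside.

How it is judged (in metres and radians):
On the way:
1. the pawl is lifted and the drum has turned back past the first tooth's half (value of joint drum above 0.3 rad), for 0.1 s.
At the end, for the whole second after the job is handed in: The drum is caught by the pawl and at rest (slower than 0.05 rad/s) with the arrow tip within 15 mm (horizontally) of the green peg's centre, the lever released (horizontal distance between arrow_tip and peg_green below 0.015 m and velocity of joint drum between -0.05 and 0.05 rad/s); the robot touches nothing.
It fails at once if the winder or anything on it is pressed with more than 14 N (contact force between any of the fingers, the arm and winder above 14 N).
It fails at once if a bystander (spool, loupe, bottle, cutters) is moved by more than 30 mm (distance of any of solder_spool, loupe, dropper_bottle, side_cutters from where it was at the start of the episode above 0.03 m).
It also fails if it takes over 64 s, if anything falls off the work surface, if the arm or the gripper's body presses on something with over 40 N, if the wrist force passes 120 N, or if a joint passes its speed limit or range.

## Working session

There is one attempt and no reset: what is moved stays moved. The work goes in short steps, Python scripts to look and compute and a tool call to move; the robot and the scene stay as the last step left them, time stands still between calls to the robot, and variables do not carry over. Pictures are saved under pics/ and viewed, at most 10 in all, crops included, and the job is handed in when it is done.

Besides the shell and the picture viewer there is one more tool, called as name([rows], argument=value, ...), one row to a line, values as JSON. move_arm: Moves the arm, as the interface text tells. Scaled input: -1 to 1 covers 30 mm each way for a shift and 4 degrees each way for a turn. Its arguments: {"type":"object","properties":{"deltas":{"type":"array","items":{"type":"array","items":{"type":"array","items":{"type":"number","minimum":-1,"maximum":1}}}},"force":{"type":"number"}},"required":["deltas"]}

```bash
mkdir -p pics; python3 - <<'E'
from cell import *
import cv2,numpy as np
print(sense(), tip_reach)
for n in("scene","top"):
    im=read_camera(n); cv2.imwrite(f"pics/{n}0.png",im[:,:,::-1]); c=get_calibration(n); print(n,{k:np.round(v,3).tolist() for k,v in c.items()})
E
```

```text
{'clock': 0.0, 'qpos': array([-1.1902029 ,  0.53720221, -0.00443819,  1.53886   ,  0.00260937,
        1.06726634, -0.07115048]), 'qd': array([-0.00131697, -0.00037076,  0.00113607,  0.00087773, -0.00103032,
       -0.00057961, -0.00050488]), 'effort': array([ 9.73388069e-05, -5.83415973e+01,  1.04879882e+00, -2.59114051e+01,
        1.23474305e-02,  9.31374467e-03, -9.82920795e-06]), 'eef_pos': array([280.61414261, 585.6625547 , 252.39480522]), 'eef_rot': array([-3.13986775e+00,  1.35125472e-04,  2.69492493e+00]), 'contact_force': array([-0.45242238, -0.67316831, -0.46073114]), 'moment': array([-0.03739223, -0.03817788,  0.01106   ]), 'grasp_force': 0.0, 'finger_gap': 1.0002004341464323} 22.0
scene {'fx': 403.764, 'fy': 403.764, 'cx': 262.871, 'cy': 187.249, 'world_to_cam': [[-0.625, -0.78, 0.005, 364.876], [-0.361, 0.284, -0.889, 267.966], [0.692, -0.557, -0.459, 599.471], [0.0, 0.0, 0.0, 1.0]]}
top {'fx': 398.982, 'fy': 398.982, 'cx': 253.468, 'cy': 191.754, 'world_to_cam': [[0.045, -0.999, 0.002, 29.795], [-0.974, -0.044, -0.22, 553.04], [0.22, 0.008, -0.975, 972.73], [0.0, 0.0, 0.0, 1.0]]}
```

View pics/top0.png

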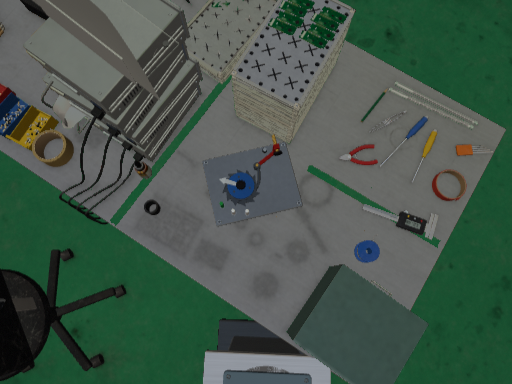

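View pics/scene0.png

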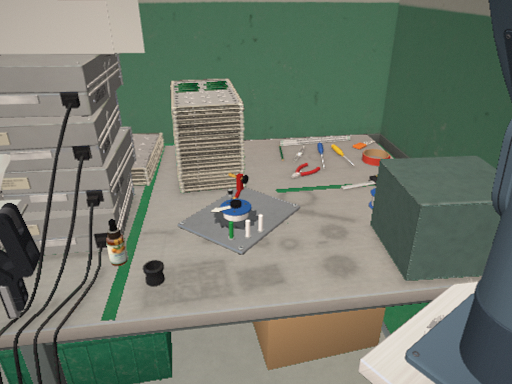

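Top: the winder plate spans about (203–301, 143–225). The hub is near (239,184), the red post near (277,149), and the pegs near (222,205), (233,210) and (247,211). I'll enlarge both views.

```bash
python3 - <<'E'
import cv2
a=cv2.imread("pics/top0.png")[128:233,190:320]; cv2.imwrite("pics/topc.png",cv2.resize(a,None,fx=6,fy=5.7,interpolation=cv2.INTER_CUBIC) if 0 else cv2.resize(a,None,fx=5.7,fy=5.7,interpolation=cv2.INTER_CUBIC))
a=cv2.imread("pics/scene0.png")[160:260,175:305]; cv2.imwrite("pics/scenec.png",cv2.resize(a,None,fx=6,fy=6,interpolation=cv2.INTER_CUBIC))
E
```

```text
(no output)
```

View pics/topc.png

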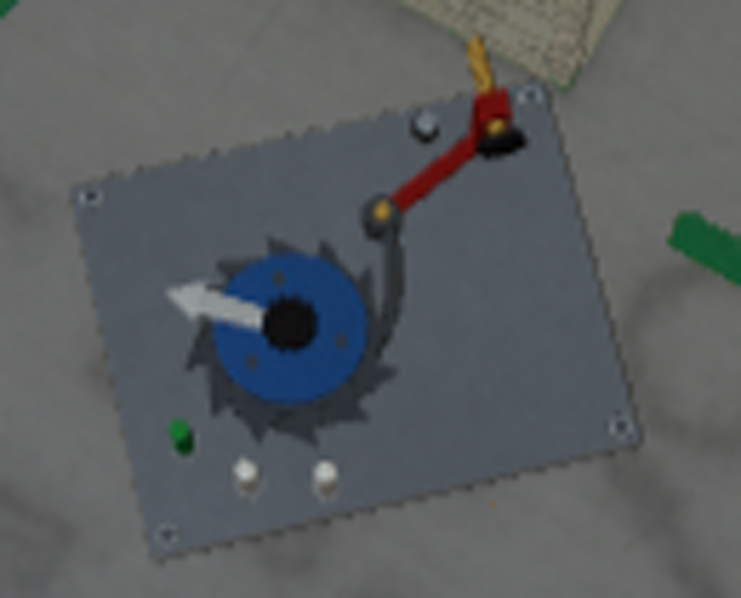

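View pics/scenec.png

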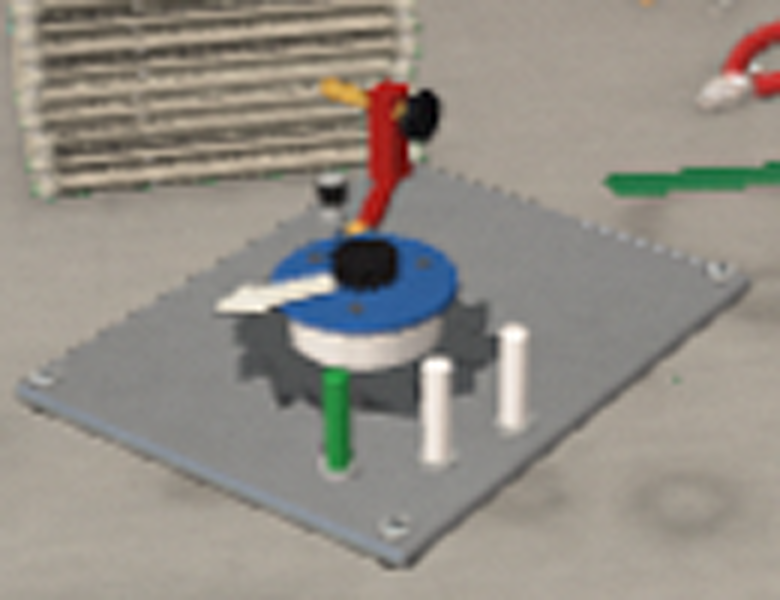

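Top crop: the arrow tip is at (168,292), the hub at (290,322) and the green peg top at (181,428). That puts the green peg about 60° counter-clockwise of the arrow, so the target is 2 teeth (1.05 rad). The post and button are at (492,115) and (500,142). Next I'll fit the winder pose from both views.

```bash
cat > fit.py <<'E'
from cell import *
import numpy as np
from scipy.optimize import least_squares
def proj(c,P):
    q=c["world_to_cam"]@np.append(P,1); return np.array([c["fx"]*q[0]/q[2]+c["cx"],c["fy"]*q[1]/q[2]+c["cy"]])
C={n:get_calibration(n) for n in("top","scene")}
T=lambda u,v:(190+(u+.5)/5.7-.5,128+(v+.5)/5.7-.5); S=lambda u,v:(175+(u+.5)/6-.5,160+(v+.5)/6-.5)
post=(79,-116,65)
obs=[("top",(105,88,10),T(72,190)),("top",(105,-152,10),T(548,84)),("top",(-85,-152,10),T(640,440)),("top",(-85,88,10),T(155,560)),
("top",(0,0,63),T(290,322)),("top",(50,-56,28),T(381,213)),
("scene",(-85,88,10),S(402,553)),("scene",(105,88,10),S(20,385)),("scene",(-85,-152,10),S(748,280)),("scene",(0,0,63),S(368,248))]
def W(p,P):
    c,s=np.cos(p[2]),np.sin(p[2]); return np.array([p[0]+c*P[0]-s*P[1],p[1]+s*P[0]+c*P[1],P[2]])
f=lambda p:np.concatenate([proj(C[n],W(p,P))-uv for n,P,uv in obs])
r=least_squares(f,[560,30,.22],loss="soft_l1",x_scale=[100,100,.1])
p=r.x; print(p,np.degrees(p[2])); print(np.round(f(p).reshape(-1,2),1).tolist())
print("post top",W(p,post),"seat",W(p,(72,-116,55)))
for n,P,uv in[("top",post,T(492,100)),("scene",post,S(390,88))]: print(proj(C[n],W(p,P))-uv)
# arrow & peg
for n,uv,h in[("top",T(168,292),52),("top",T(181,428),52)]:
    s=least_squares(lambda q:proj(C[n],(q[0],q[1],h))-uv,[560,30],x_scale=100).x-p[:2]; print(np.hypot(*s),np.degrees(np.arctan2(s[1],s[0])-p[2]))
# button face distance d from seat: centre of button at (72-d,-116,55)
for n,uv in[("top",T(500,143)),("scene",S(422,115))]:
    for d in(8,15,22,29,36): print(n,d,np.round(proj(C[n],W(p,(72-d,-116,55)))-uv,1))
E
python3 fit.py
```

```text
[5.70218916e+02 8.94175496e+01 2.79533978e-01] 16.016117193909523
[[-0.6, -1.1], [-0.4, -1.5], [1.0, 0.8], [-0.6, 0.3], [0.0, -0.2], [0.3, 0.0], [0.5, 0.7], [-1.0, -0.3], [2.0, -0.9], [-0.0, 0.3]]
post top [ 6.78157760e+02 -2.83096579e-01  6.50000000e+01] seat [671.42947087  -2.2144508   55.        ]
[0.42719844 0.59951559]
[ 0.51346647 -0.38492121]
59.199347576083575 60.41404073886386
68.8409604916103 120.31875784300232
top 8 [ 0.2 -0.5]
top 15 [0.8 1.9]
top 22 [1.5 4.4]
top 29 [2.1 6.8]
top 36 [2.8 9.3]
scene 8 [-0.1  0.1]
scene 15 [2.  0.8]
scene 22 [4.2 1.5]
scene 29 [6.4 2.2]
scene 36 [8.6 3. ]
```

The fit is good: residuals are about 1 px, the arrow radius comes out at 59 mm and the peg at 69 mm, with 60° between them. Winder yaw is 16° and the button face looks to be roughly 8–14 mm in front of the seat. Next I'll check the clearance to the rack and cabinet and work out the approach target.

```bash
python3 - <<'E' | tail -12
from fit import *
def ray(n,uv,h): return least_squares(lambda q:proj(C[n],(q[0],q[1],h))-uv,[560,30],x_scale=100).x
for nm,n,uv,h in[("rack base near","top",T(570,90),0),("rack base scene L","scene",(181,188),0),("rack base scene R","scene",(243,182),0),("cab lower R scene","scene",(133,190),0),("bottle","scene",(118,263),0),("loupe","scene",(155,282),0),("cab base top","top",(150,175),0),("cab top corner","top",(170,148),0)]:
    w=ray(n,uv,h); d=w-p[:2]; c,s=np.cos(p[2]),np.sin(p[2]); print(nm,w.round(),"winder",np.round([c*d[0]+s*d[1],-s*d[0]+c*d[1]]))
print("pre",W(p,(5,-116,65)))
for v in [(187,95),(172,85),(245,100)]: print(ray("scene",v,150))
E
```

```text
rack base near [710. -41.] winder [  98. -163.]
rack base scene L [817. 101.] winder [240. -57.]
rack base scene R [741. -54.] winder [ 125. -185.]
cab lower R scene [887. 209.] winder [337.  28.]
bottle [602. 360.] winder [105. 251.]
loupe [502. 327.] winder [  0. 247.]
cab base top [600. 344.] winder [ 99. 237.]
cab top corner [681. 296.] winder [163. 168.]
pre [607.03013472 -20.70026978  65.        ]
[1165.98745469 -126.64125261]
[1332.27839274 -155.07468335]
[ 989.77661742 -247.75885538]
```

move_arm([
  [[0.452,-0.837,0,0,0,0.433,1],[0.452,-0.837,0,0,0,0.433,1],[0.452,-0.837,0,0,0,0.433,1],[0.452,-0.837,0,0,0,0.433,1],[0.452,-0.837,0,0,0,0.433,1],[0.452,-0.837,0,0,0,0.433,1],[0.452,-0.837,0,0,0,0.433,1],[0.452,-0.837,0,0,0,0.433,1]],
])

```text
clock: 0.77
eef_pos: [389.6, 383.8, 253.0]
eef_rot: [-3.141, -0.0, 2.938]
contact_force: [0.1, -0.2, 0.0]
finger_gap: 0.004
grasp_force: 0.0
```

move_arm([
  [[0.452,-0.837,0,0,0,0.433,1],[0.452,-0.837,0,0,0,0.433,1],[0.452,-0.837,0,0,0,0.433,1],[0.452,-0.837,0,0,0,0.433,1],[0.452,-0.837,0,0,0,0.433,1],[0.452,-0.837,0,0,0,0.433,1],[0.452,-0.837,0,0,0,0.433,1],[0.452,-0.837,0,0,0,0.433,1]],
])

```text
clock: 1.43
eef_pos: [498.0, 183.0, 253.0]
eef_rot: [-3.141, -0.001, -3.103]
contact_force: [0.2, -0.1, -1.1]
finger_gap: 0.005
grasp_force: 0.0
```

move_arm([
  [[0.452,-0.837,0,0,0,0.433,1],[0.452,-0.837,0,0,0,0.433,1],[0.452,-0.837,0,0,0,0.433,1],[0.452,-0.837,0,0,0,0.433,1],[0.452,-0.837,0,0,0,0.433,1],[0.452,-0.837,0,0,0,0.433,1],[0.452,-0.837,0,0,0,0.433,1],[0.452,-0.837,0,0,0,0.433,1]],
])

```text
clock: 2.1
eef_pos: [606.5, -17.8, 252.9]
eef_rot: [3.141, -0.001, -2.861]
contact_force: [-0.2, 0.0, 0.6]
finger_gap: 0.001
grasp_force: 0.0
```

move_arm([
  [[0,0,-0.9,0,0,0,1],[0,0,-0.9,0,0,0,1],[0,0,-0.9,0,0,0,1],[0,0,-0.9,0,0,0,1],[0,0,-0.9,0,0,0,1],[0,0,-0.9,0,0,0,1],[0,0,-0.8,0,0,0,1],[0,0,0,0,0,0,1]],
])

```text
clock: 2.77
eef_pos: [602.3, -16.3, 62.4]
eef_rot: [3.139, -0.009, -2.863]
contact_force: [-0.6, -0.6, -0.3]
finger_gap: -0.004
grasp_force: 0.0
```

```bash
python3 - <<'E'
from cell import *
import cv2
s=read_camera("scene"); t=read_camera("top")
a=cv2.resize(s[130:250,180:310],None,fx=3,fy=3,interpolation=cv2.INTER_CUBIC); b=cv2.resize(t[128:248,190:320],None,fx=3,fy=3,interpolation=cv2.INTER_CUBIC)
cv2.imwrite("pics/pre.png",cv2.hconcat([a,b])[:,:,::-1])
print(sense()["eef_pos"],sense()["contact_force"])
E
```

```text
[605.65992766 -16.48477323  66.88503328] [ 0.47868541 -0.14605129  0.45115831]
```

View pics/pre.png

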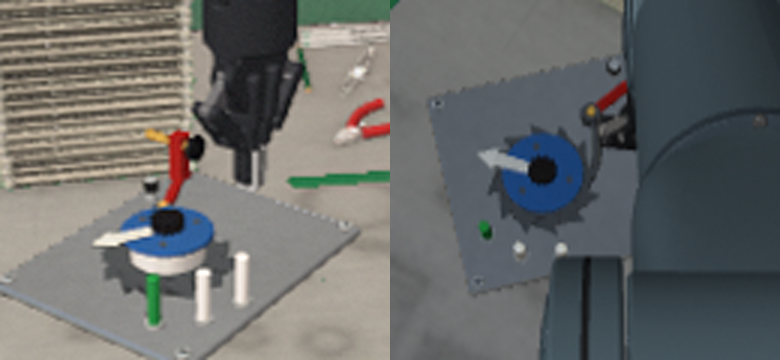

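Left half: the shut fingers end near (250,185), in front of the black button at (195,148) and at its height. The arrow at (100,240) and green peg at (153,280) are still in view. I'll now close in along the winder's +x.

move_arm([
  [[0.128,0.037,0,0,0,0,1],[0.128,0.037,0,0,0,0,1],[0.128,0.037,0,0,0,0,1],[0.128,0.037,0,0,0,0,1],[0.128,0.037,0,0,0,0,1],[0.128,0.037,0,0,0,0,1],[0.128,0.037,0,0,0,0,1],[0.0,0.0,0,0,0,0,1]],
])

```text
clock: 3.53
eef_pos: [634.1, -8.2, 67.4]
eef_rot: [-3.142, 0.001, -2.862]
contact_force: [-0.8, -0.8, -0.1]
finger_gap: 0.0
grasp_force: 0.0
```

move_arm([
  [[0.032,0.0092,0,0,0,0,1],[0.032,0.0092,0,0,0,0,1],[0.032,0.0092,0,0,0,0,1],[0.032,0.0092,0,0,0,0,1],[0,0,0,0,0,0,1],[0,0,0,0,0,0,1]],
])

```text
clock: 4.03
eef_pos: [637.0, -7.6, 67.3]
eef_rot: [3.142, -0.0, -2.863]
contact_force: [0.1, -1.0, -0.6]
finger_gap: -0.001
grasp_force: 0.0
```

move_arm([
  [[0.032,0.0092,0,0,0,0,1],[0.032,0.0092,0,0,0,0,1],[0.032,0.0092,0,0,0,0,1],[0.032,0.0092,0,0,0,0,1],[0,0,0,0,0,0,1],[0,0,0,0,0,0,1]],
])

```text
clock: 4.53
eef_pos: [640.9, -6.4, 67.2]
eef_rot: [3.142, -0.0, -2.863]
contact_force: [-0.8, -0.6, 0.2]
finger_gap: 0.002
grasp_force: 0.0
```

move_arm([
  [[0.032,0.0092,0,0,0,0,1],[0.032,0.0092,0,0,0,0,1],[0.032,0.0092,0,0,0,0,1],[0.032,0.0092,0,0,0,0,1],[0,0,0,0,0,0,1],[0,0,0,0,0,0,1]],
])

```text
clock: 5.03
eef_pos: [644.8, -5.3, 67.3]
eef_rot: [3.142, 0.0, -2.863]
contact_force: [1.0, 0.3, 0.2]
finger_gap: 0.002
grasp_force: 0.0
```

move_arm([
  [[0.032,0.0092,0,0,0,0,1],[0.032,0.0092,0,0,0,0,1],[0.032,0.0092,0,0,0,0,1],[0,0,0,0,0,0,1],[0,0,0,0,0,0,1]],
])

```text
clock: 5.45
eef_pos: [647.6, -4.6, 67.3]
eef_rot: [-3.142, 0.0, -2.863]
contact_force: [0.8, 0.4, -0.1]
finger_gap: -0.004
grasp_force: 0.0
```

move_arm([
  [[0.032,0.0092,0,0,0,0,1],[0.032,0.0092,0,0,0,0,1],[0,0,0,0,0,0,1],[0,0,0,0,0,0,1]],
])

```text
clock: 5.78
eef_pos: [649.0, -4.1, 67.2]
eef_rot: [3.141, -0.001, -2.863]
contact_force: [-2.3, -0.6, 0.8]
finger_gap: -0.004
grasp_force: 1.3
```

Contact: the force along the push is −2.4 N with the TCP at x = 649.0, so the face is about 11 mm in front of the seat, which agrees with the images. Now I'll push gently.

move_arm([
  [[0.032,0.0092,0,0,0,0,1],[0.032,0.0092,0,0,0,0,1],[0.032,0.0092,0,0,0,0,1],[0.032,0.0092,0,0,0,0,1],[0,0,0,0,0,0,1],[0,0,0,0,0,0,1]],
])

```text
clock: 6.28
eef_pos: [651.4, -3.1, 67.0]
eef_rot: [3.141, -0.004, -2.863]
contact_force: [-7.8, -0.0, 4.5]
finger_gap: 0.003
grasp_force: 3.6
```

move_arm([
  [[0.032,0.0092,0,0,0,0,1],[0.032,0.0092,0,0,0,0,1],[0.032,0.0092,0,0,0,0,1],[0,0,0,0,0,0,1],[0,0,0,0,0,0,1]],
])

```text
clock: 6.7
eef_pos: [654.3, -1.6, 66.8]
eef_rot: [3.14, -0.004, -2.862]
contact_force: [-6.0, 0.4, 3.7]
finger_gap: -0.003
grasp_force: 2.9
```

```bash
python3 - <<'E' | tail -12
from fit import *
import cv2
s=read_camera("scene"); t=read_camera("wrist")
a=cv2.resize(s[160:220,190:256],None,fx=6,fy=6,interpolation=cv2.INTER_CUBIC); b=cv2.resize(t,(400,300))
b=cv2.copyMakeBorder(b,0,60,0,0,cv2.BORDER_CONSTANT)
cv2.imwrite("pics/push.png",cv2.hconcat([a,b])[:,:,::-1])
st=sense(); print(st["eef_pos"],st["contact_force"],st["moment"],st["grasp_force"])
for P in[(79,-116,65),(79,-116,35),(79,-116,20),(72,-116,55),(61,-116,55),(50,-56,28)]: print(P,(proj(C["scene"],W(p,P))-[190,160])*6)
E
```

```text
scene 8 [-0.1  0.1]
scene 15 [2.  0.8]
scene 22 [4.2 1.5]
scene 29 [6.4 2.2]
scene 36 [8.6 3. ]
[654.35404148  -1.55688501  66.83074337] [-6.67015416 -0.16472123  4.16412414] [0.09660393 1.36589889 0.09151421] 2.9032516095321625
(79, -116, 65) [300.5807988   83.19047275]
(79, -116, 35) [302.04015159 145.57214285]
(79, -116, 20) [302.75561487 176.15542218]
(72, -116, 55) [313.91121114 108.33894498]
(61, -116, 55) [334.26741449 114.95296511]
(50, -56, 28) [267.80790815 232.78810559]
```

View pics/push.png

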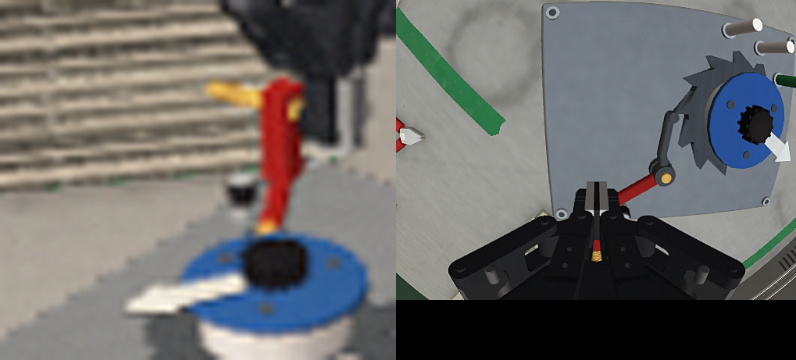

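Left: the post has started to lean away, with its top at (283,85). The arrow hasn't moved, so the pawl is still engaged. I'll go on in small steps and ease the vertical friction.

move_arm([
  [[0.032,0.0092,0.012,0,0,0,1],[0.032,0.0092,0.012,0,0,0,1],[0,0,0,0,0,0,1],[0,0,0,0,0,0,1]],
])

```text
clock: 7.13
eef_pos: [655.8, -0.6, 67.0]
eef_rot: [3.139, -0.005, -2.862]
contact_force: [-6.5, 1.6, 0.5]
finger_gap: 0.001
grasp_force: 2.4
```

```bash
cat > drum.py <<'E'
import io,contextlib
with contextlib.redirect_stdout(io.StringIO()):
    from fit import *
import cv2
def drum():
    im=read_camera("scene").astype(int)
    # unwarp plane z=52 about the axis to a polar profile; whiteness of annulus r 40..57
    a=np.radians(np.arange(20,260,1)); prof=[]
    for t in a:
        v=[]
        for r in range(40,57,2):
            u=proj(C["scene"],W(p,(r*np.cos(t),r*np.sin(t),52))); q=im[int(round(u[1])),int(round(u[0]))]
            v.append(q.min())
        prof.append(np.mean(v))
    prof=cv2.GaussianBlur(np.array(prof,np.float32)[:,None],(1,9),0).ravel()
    k=prof.argmax(); s=slice(max(0,k-8),k+9); w=np.clip(prof[s]-prof[s].min(),0,None)
    return np.degrees((a[s]*w).sum()/w.sum()),prof[k]
if __name__=="__main__":
    s=sense(); g,m=drum(); f=s["contact_force"]
    print("clock",round(s["clock"],2),"arrow deg %.1f peak %.0f drum rad %.3f"%(g,m,np.radians(g-60.4)),s["eef_pos"].round(1),f.round(1),"push %.1f |F| %.1f"%(-f@[.961,.276,0],np.linalg.norm(f)))
E
python3 drum.py
```

```text
clock 7.13 arrow deg 60.2 peak 219 drum rad -0.004 [ 6.558e+02 -6.000e-01  6.700e+01] [-6.5  1.6  0.5] push 5.8 |F| 6.7
```

move_arm([
  [[0.032,0.0092,0,0,0,0,1],[0.016,0.0046,0,0,0,0,1],[0,0,0,0,0,0,1],[0,0,0,0,0,0,1]],
])

```text
clock: 7.52
eef_pos: [656.7, -0.2, 66.9]
eef_rot: [3.139, -0.006, -2.862]
contact_force: [-7.2, 0.5, 2.2]
finger_gap: 0.004
grasp_force: 3.3
```

```bash
python3 drum.py
```

```text
clock 7.52 arrow deg 64.1 peak 219 drum rad 0.065 [ 6.567e+02 -2.000e-01  6.690e+01] [-7.2  0.5  2.2] push 6.8 |F| 7.6
```

move_arm([
  [[0,0,0,0,0,0,1],[0,0,0,0,0,0,1],[0,0,0,0,0,0,1],[0,0,0,0,0,0,1]],
])

```text
clock: 7.9
eef_pos: [656.7, -0.2, 66.9]
eef_rot: [3.139, -0.006, -2.862]
contact_force: [-7.3, 1.0, 2.4]
finger_gap: -0.002
grasp_force: 3.3
```

```bash
python3 drum.py
```

```text
clock 7.9 arrow deg 68.2 peak 218 drum rad 0.137 [ 6.567e+02 -2.000e-01  6.690e+01] [-7.3  1.   2.4] push 6.8 |F| 7.8
```

The pawl is clear: the drum reads 0.137 rad and turns at about 0.19 rad/s, with a push of 6.8 N. I'll hold with a 0.3 mm margin and release near 0.79 rad, at about clock 11.3 s.

move_arm([
  [[0.01,0.003,0,0,0,0,1],[0,0,0,0,0,0,1],[0,0,0,0,0,0,1],[0,0,0,0,0,0,1],[0,0,0,0,0,0,1],[0,0,0,0,0,0,1],[0,0,0,0,0,0,1],[0,0,0,0,0,0,1]],
])

```text
clock: 8.62
eef_pos: [656.9, -0.0, 66.9]
eef_rot: [3.139, -0.006, -2.862]
contact_force: [-8.0, 0.8, 2.7]
finger_gap: 0.002
grasp_force: 3.3
```

move_arm([
  [[0,0,0,0,0,0,1],[0,0,0,0,0,0,1],[0,0,0,0,0,0,1],[0,0,0,0,0,0,1],[0,0,0,0,0,0,1],[0,0,0,0,0,0,1],[0,0,0,0,0,0,1],[0,0,0,0,0,0,1]],
])

```text
clock: 9.28
eef_pos: [656.9, -0.0, 66.9]
eef_rot: [3.139, -0.006, -2.862]
contact_force: [-8.5, 1.7, 2.7]
finger_gap: -0.004
grasp_force: 3.3
```

```bash
python3 drum.py
```

```text
clock 9.28 arrow deg 84.3 peak 217 drum rad 0.417 [656.9  -0.   66.9] [-8.5  1.7  2.7] push 7.7 |F| 9.1
```

move_arm([
  [[0,0,0,0,0,0,1],[0,0,0,0,0,0,1],[0,0,0,0,0,0,1],[0,0,0,0,0,0,1],[0,0,0,0,0,0,1],[0,0,0,0,0,0,1],[0,0,0,0,0,0,1],[0,0,0,0,0,0,1]],
])

```text
clock: 10.0
eef_pos: [656.9, -0.0, 66.9]
eef_rot: [3.139, -0.006, -2.862]
contact_force: [-7.4, 0.6, 2.0]
finger_gap: -0.005
grasp_force: 3.3
```

move_arm([
  [[0,0,0,0,0,0,1],[0,0,0,0,0,0,1],[0,0,0,0,0,0,1],[0,0,0,0,0,0,1],[0,0,0,0,0,0,1],[0,0,0,0,0,0,1],[0,0,0,0,0,0,1],[0,0,0,0,0,0,1]],
])

```text
clock: 10.67
eef_pos: [656.9, 0.0, 66.9]
eef_rot: [3.139, -0.006, -2.862]
contact_force: [-8.2, 1.5, 2.2]
finger_gap: -0.003
grasp_force: 3.3
```

```bash
python3 drum.py
```

```text
clock 10.67 arrow deg 100.8 peak 216 drum rad 0.705 [656.9   0.   66.9] [-8.2  1.5  2.2] push 7.5 |F| 8.6
```

move_arm([
  [[0,0,0,0,0,0,1],[-0.32,-0.092,0,0,0,0,1],[-0.5,-0.144,0,0,0,0,1],[-0.5,-0.144,0,0,0,0,1],[-0.32,-0.092,0,0,0,0,1],[0,0,0,0,0,0,1],[0,0,0,0,0,0,1],[0,0,0,0,0,0,1]],
])

```text
clock: 11.38
eef_pos: [612.0, -14.6, 68.4]
eef_rot: [-3.141, 0.002, -2.862]
contact_force: [0.3, -0.3, 0.9]
finger_gap: -0.001
grasp_force: 0.0
```

```bash
python3 drum.py
```

```text
clock 11.38 arrow deg 106.0 peak 219 drum rad 0.796 [612.  -14.6  68.4] [ 0.3 -0.3  0.9] push -0.2 |F| 1.0
```

move_arm([
  [[0,0,0.2,0,0,0,1],[0,0,0.5,0,0,0,1],[0,0,0.7,0,0,0,1],[0,0,0.7,0,0,0,1],[0,0,0.7,0,0,0,1],[0,0,0.5,0,0,0,1],[0,0,0,0,0,0,1],[0,0,0,0,0,0,1]],
])

```text
clock: 12.1
eef_pos: [611.6, -14.9, 168.0]
eef_rot: [-3.141, 0.002, -2.863]
contact_force: [-0.4, -0.4, -1.0]
finger_gap: 0.0
grasp_force: 0.0
```

move_arm([
  [[0,0,0,0,0,0,1],[0,0,0,0,0,0,1],[0,0,0,0,0,0,1],[0,0,0,0,0,0,1],[0,0,0,0,0,0,1],[0,0,0,0,0,0,1],[0,0,0,0,0,0,1],[0,0,0,0,0,0,1]],
])

```text
clock: 12.77
eef_pos: [610.7, -15.2, 167.0]
eef_rot: [-3.142, -0.0, -2.863]
contact_force: [-0.0, 0.7, 0.1]
finger_gap: -0.001
grasp_force: 0.0
```

```bash
python3 drum.py; python3 drum.py
```

```text
clock 12.77 arrow deg 117.0 peak 216 drum rad 0.987 [610.7 -15.2 167. ] [-0.   0.7  0.1] push -0.2 |F| 0.7
clock 12.82 arrow deg 117.0 peak 216 drum rad 0.987 [610.7 -15.2 167. ] [ 0.2 -0.6  0.4] push 0.0 |F| 0.7
```

move_arm([
  [[0,0,0,0,0,0,1],[0,0,0,0,0,0,1],[0,0,0,0,0,0,1],[0,0,0,0,0,0,1],[0,0,0,0,0,0,1],[0,0,0,0,0,0,1],[0,0,0,0,0,0,1],[0,0,0,0,0,0,1]],
])

```text
clock: 13.53
eef_pos: [610.6, -15.2, 167.0]
eef_rot: [3.142, -0.0, -2.863]
contact_force: [-0.5, 1.2, 0.4]
finger_gap: 0.004
grasp_force: 0.0
```

```bash
python3 drum.py; python3 - <<'E'
from cell import *
import cv2
s=read_camera("scene"); cv2.imwrite("pics/end.png",cv2.resize(s[160:260,175:305],None,fx=5,fy=5,interpolation=cv2.INTER_CUBIC)[:,:,::-1])
E
```

```text
clock 13.53 arrow deg 117.0 peak 217 drum rad 0.989 [610.6 -15.2 167. ] [-0.5  1.2  0.4] push 0.2 |F| 1.3
```

View pics/end.png

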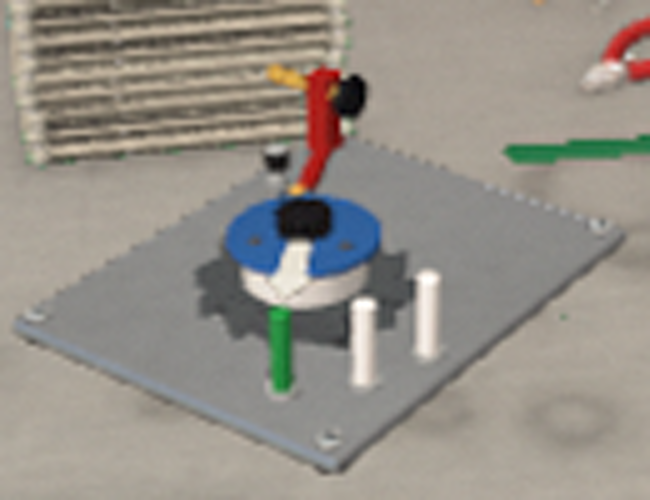

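The arrow tip at (285,298) is at the green peg at (280,310). The reading was the same at 12.77 and 13.53 s, so the drum is at rest. The lever is back and the gripper is clear.

```bash
python3 -c "from cell import *; print(job_done())"
```

```text
the job is handed in; nothing more can be done
None
```

I handed the job in with the drum caught two teeth back, the white arrow at rest at the green peg, the lever released and the arm clear; the highest force I read was about 9 N and the clock stood at about 13.6 s, but the hand-in gave no verdict.

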